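Press a label holder home behind the shelf lip

ROBOT

A 6-joint arm with a two-finger parallel gripper is mounted at the origin on the work surface. World frame = base frame: x ahead of the robot, y to its left, z up, the work surface at z = 0. Lengths are in m, angles in rad, forces in N, time in s.
With the tool pointing down it reaches from about 0.35 to 0.975 m from the base axis. Payload 4.9 kg.
Tool frame: the origin (TCP) lies on the front face of the gripper's body, between the roots of the fingers; the fingertips stand ctrl.finger_overhang ahead of it and the grasp point (between the pads) lies 54 mm ahead of it (ctrl.finger_overhang is the distance from the TCP to the fingertips, in m); z points along the fingers, y is the line along which they close (so a half turn about z gives the same grasp; the last joint's range is limited). The gripper opens to 85 mm and grips with 20 to 120 N. Pads are 22 mm wide; open, the fingers measure 114 mm over their backs; the gripper's body (76 mm by 85 mm) begins 54 mm behind the grasp point. The pads swing forward as they close: fully open they stand 13 mm farther back than shut.
Start: joints at [1.082, 0.053, 1.613, -0, 1.476, -0.119], TCP at [0.226, 0.583, 0.304] pointing down, gripper open.
Joint ranges: [-3.01, 3.01], [-1.01, 2.22], [0.06, 2.58], [-1.02, 4.17], [0.09, 2.62], [-3.14, 3.14]. Speed limits (rad/s): [2.57, 2.57, 3.14, 3.14, 3.14, 3.14].

INTERFACE

Orientations are given as a rotation vector (axis times angle).
In Python, from station import ctrl, vision gives the robot as it stands. The module is installed in compiled form; this text tells all that it offers.
- The arm moves only by the tool drive_tool, never from a script. Its argument "rows" is a list of rows, each a list of 2 entries, a list of its own where there are three numbers: the shift along the tool's x, y, z in m, then the turn about the tool's z in rad. A call has 1 to 10 rows; each row shifts and turns the commanded pose from where the row before left it, along the tool's axes as they then stand; what a row does not reach is not made up. A row lasts 1/10 s, in which the tool goes at most 50 mm and 8.59 degrees, less where a joint would pass 70% of its speed; a pose out of reach is approached as far as the arm can. A call with a gripper value outside its range is refused whole. "jaw" is the closure, from 0 (fully open) to 1 (shut), set as the call begins (left out, the last holds). The fingers move at their own pace and stop on an object; "grip_force" is the grip in N (left out, the last holds). Time passes only in rows, so rows that do not move let the fingers close. It gives the time, the measured TCP pose, the force, the opening and the grip force at its end, in the units of the state.
- ctrl.get_obs(): the state, without advancing time (a new reading comes with each control period).
- vision.get_image(name): name is "scene" or "top" or "wrist"; returns a dict with "image" (400x640x3 uint8, blue, green, red), "vertical_fov" (degrees; the focal length in pixels is half the picture's height over the tangent of half this angle, whatever the lens; pixels are square), "cx", "cy" (the principal point, pixels), "R" (3x3) and "t" (3): a world point X has camera coordinates R X + t. Camera axes: x right, y down, z forward; pixel columns grow to the right and rows downward; lengths in m; the calibration is good to about 2 mm. A picture is of the moment at which its call begins. There is no depth.
- ctrl.finish_job(): hands the job in; it is judged then, once.
The state is a dict: "t": time; "q": joint angles; "dq": joint speeds; "effort": joint torques, N m; "tool_pos": TCP position; "tool_rot": TCP orientation; "contact_force": force on the tool from outside, world axes, zero at the start; "wrist_torque": the same for the moment, N m; "opening": finger opening in m; "grip_force": force on a finger pad.
Only numpy, scipy, OpenCV 4.12 (cv2) and the standard library are available. Lean on these libraries where they do the work, as an engineer would, in place of code of your own. Each camera call takes 0.05 s, during which the arm holds its last target. There are 200 camera calls.

TASK

Take the blue label holder out of its wooden stand and push it blade-down behind the metal lip of the small bench shelf, in the bay in front of the blue specimen box, down against the springy seat until it is fully home. Its foot is self-adhesive, so do not let go: finish with the gripper still pressing it down, fully home. Do not force it, and leave the two boxes, the jar and the screwdriver where they are.

Things in the scene. Friction and masses are not known exactly. Their poses are not given: they have to be found in the camera images.
- label_holder: Rigid blue label holder, 60 g, upright in the stand at the start, paper labels on both faces (either may look forward). Origin: centre of its underside. x thickness, y width, z up. z 0-32 mm: blade 5 mm thick, 60 wide. z 32-76 mm: label block 10 mm thick, 60 wide, to be gripped across its thickness (x) from above.
- stand: Fixed block of light wood, 60 (x) x 100 (y) x 30 mm high, with a slot 8 mm (x) by 64 mm (y), 22 mm deep, open upward, in its middle; the label holder's blade stands in it on the slot's floor, 8 mm above the bench, its width along the stand's y. Origin: centre of the stand's underside.
- shelf: Fixed shelf, grey top at z 80 mm, 360 wide (y). Origin at bench height below the middle of the channel on its front edge; x points into the shelf, top from x 10 to 224 mm. Channel at x 0 between shelf and aluminium lip: open upward, 8 mm wide (x), 45-degree bevels over the top 6 mm widen its mouth to 20. Black fillers leave two bays open, 68 mm long (y), centred at y +85 and -85 mm.
- slot_left (a point): Centre of the mouth of the bay at the shelf's y = +85 mm, level with the top edge (80 mm above the bench); axes as the shelf's.
- slot_right (a point): The same for the bay at the shelf's y = -85 mm.
- seat_left (a joint): Sprung orange seat in the left bay: 0 m = up (its face 18 mm below the mouth), 0.010 m = pressed fully down on its stop (28 mm below the mouth). 5 N starts it moving, 11 N brings it to the stop; it springs back when released.
- seat_right (a joint): The same for the right bay.
- blue_box: Loose open blue plastic specimen box, 120 (x) x 130 (y) x 50 mm high, 0.5 kg, on the shelf behind one of the two bays (either), centred on it within 5 mm, yaw as the shelf's; front wall about 90 mm behind the channel. Origin: centre of its underside. It marks the bay to use.
- white_box: Loose open white plastic box of the same size, behind the other bay. Leave it alone.
- jar: Loose amber jar, 56 mm across, 75 mm high, upright on the bench. Origin: centre of its underside. Leave it alone.
- screwdriver: Loose screwdriver, 170 mm long, lying on the bench between the robot and the shelf. Origin at its underside near mid-length. Leave it alone.
Not all that is in view belongs to the job. Of the things shaped like the label_holder, the blue one is meant. There is more than one size of the stand; the job needs the larger.

How it is judged:
By the outcome, as a careful person would: the job done as asked, in the order asked, and still so for the second after the job is handed in, while the arm keeps its last pose, push and grip.
It also fails if it takes over 35 s, if anything falls off the work surface, if the arm or the gripper's body presses on something with over 40 N, if the wrist force passes 120 N, or if a joint passes its speed limit or range.

## Working session

There is one attempt and no reset: what is moved stays moved. The work goes in short steps, Python scripts to look and compute and a tool call to move; the robot and the scene stay as the last step left them, time stands still between calls to the robot, and variables do not carry over. Pictures are saved under pics/ and viewed, at most 10 in all, crops included, and the job is handed in when it is done.

Besides the shell and the picture viewer there is one more tool, called after "Request:" as name(argument=value, ...) on one line, values as JSON. drive_tool: Moves the arm, as the interface text tells. Its arguments: {"type":"object","properties":{"rows":{"type":"array","items":{"type":"array"}},"jaw":{"type":"number"},"grip_force":{"type":"number"}},"required":["rows"]}

```bash
mkdir -p pics
cat > h.py <<'E'
import numpy as np, cv2, pickle
from station import ctrl, vision
def grab(n,f):
    d=vision.get_image(n); cv2.imwrite(f'pics/{f}.png',d['image']); pickle.dump(d,open(f'pics/{f}.pkl','wb')); return d
def load(f): return pickle.load(open(f'pics/{f}.pkl','rb'))
def px2w(d,u,v,z):
    f=200/np.tan(np.radians(d['vertical_fov'])/2); R=np.array(d['R']);t=np.array(d['t'])
    r=R.T@np.array([(u-d['cx'])/f,(v-d['cy'])/f,1]); c=-R.T@t
    return c+r*(z-c[2])/r[2]
def w2px(d,X):
    f=200/np.tan(np.radians(d['vertical_fov'])/2); p=np.array(d['R'])@np.array(X)+np.array(d['t'])
    return np.round([d['cx']+f*p[0]/p[2],d['cy']+f*p[1]/p[2]],1)
E
python3 - <<'E'
from h import *
for n in ('scene','top'):
    d=grab(n,n+'0'); print(n,d['vertical_fov'],d['cx'],d['cy'],-np.array(d['R']).T@d['t'])
a=np.hstack([cv2.imread('pics/top0.png'),]);
print(ctrl.finger_overhang,ctrl.get_obs())
E
```

```text
scene 53.83562181658111 320.4598378341129 197.70225177771144 [1.00956988 0.2130192  0.78852214]
top 46.8432276552995 323.0735514239466 191.47055260045192 [0.38828839 0.10392314 1.04430451]
0.0726 {'t': 0.1, 'q': array([ 1.08202127e+00,  5.32950506e-02,  1.61413884e+00, -2.33153075e-05,
        1.47598747e+00, -1.19016039e-01]), 'dq': array([ 6.84531498e-05, -2.26003177e-03, -3.40197638e-03,  1.74336896e-04,
       -6.08039989e-04, -5.50369369e-04]), 'effort': array([ 1.30021992e-03, -3.94898164e+01, -3.71366251e+01, -6.66319897e-05,
        3.89067951e-03,  1.99048799e-05]), 'tool_pos': array([0.22568359, 0.58237944, 0.30279388]), 'tool_rot': array([-5.77412815e-01, -3.08753824e+00,  2.75135510e-03]), 'contact_force': array([ 0.46815848,  0.29682224, -0.61937291]), 'wrist_torque': array([ 0.00438912,  0.02944128, -0.00505124]), 'grip_force': 0.0, 'opening': 0.085168641310866}
```

View pics/top0.png

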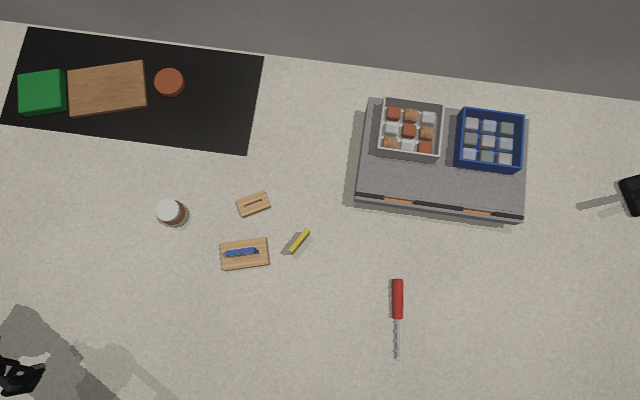

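View pics/scene0.png

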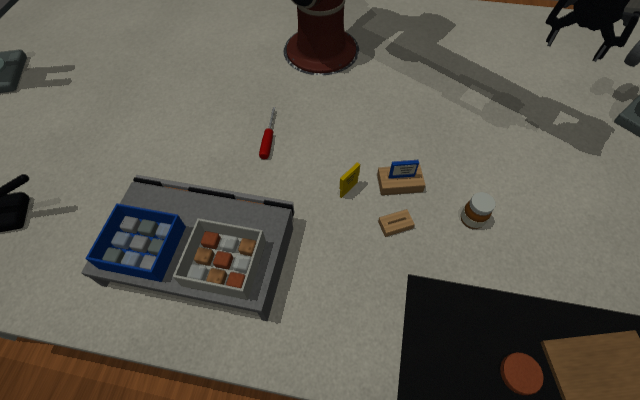

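The top view shows the blue holder in the larger stand at (241,252). The yellow look-alike lies at (299,240), and the smaller empty stand is at (253,204). The blue box is at (490,140), behind the right-hand bay with its orange seat at (477,211). The white box is behind the left-hand bay at (398,200). The blue holder in the large stand fits the description, so I'll confirm it in one enlarged crop.

Run:
```python
from h import *
d=load('top0'); im=d['image']
a=cv2.resize(im[225:285,205:315],None,fx=7,fy=7,interpolation=cv2.INTER_CUBIC)[:, :770]
b=cv2.resize(im[180:230,350:530],None,fx=4.25,fy=4.25,interpolation=cv2.INTER_CUBIC)[:170+43]
b=b[:180]; b=cv2.copyMakeBorder(b,0,0,0,770-b.shape[1],0)
c=cv2.resize(im[185:229,350:530],(770,188),interpolation=cv2.INTER_CUBIC)
cv2.imwrite('pics/c1.png',np.vstack([a,c[:180]])); print(a.shape)
```

```text
(420, 770, 3)
```

View pics/c1.png

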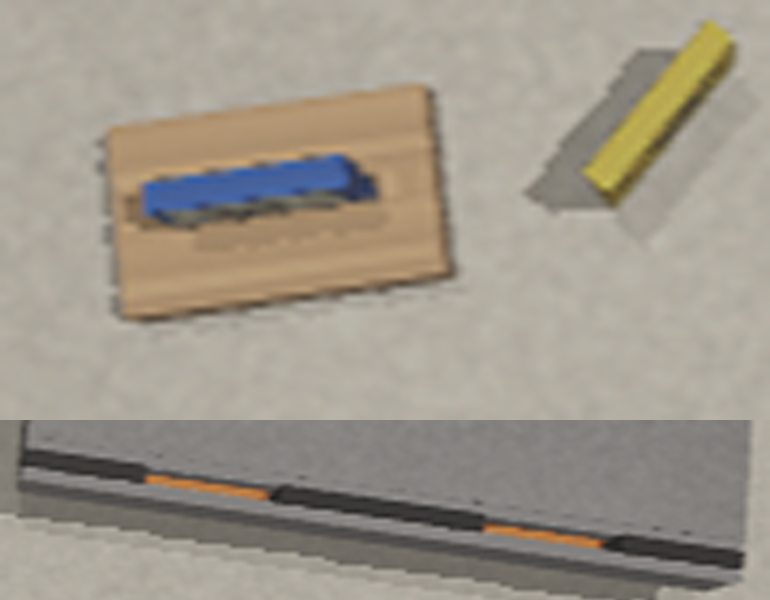

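The crop confirms it: a blue block stands in the larger stand, the yellow piece lies separately, and both bays show orange seats.

Run:
```python
from h import *
d=load('top0')
f=lambda p,z:px2w(d,205+p[0]/7,225+p[1]/7,z)
P=[f(p,.03) for p in [(107,130),(430,85),(452,272),(122,320)]]
print('stand',np.round(P,4),np.mean(P,0).round(4),[np.linalg.norm(P[i]-P[i-1]).round(4) for i in range(4)])
w=(P[0]+P[3]-P[1]-P[2]); print('stand y yaw',np.degrees(np.arctan2(-w[0],w[1])))
Q=[f(p,.084) for p in [(142,185),(345,155),(357,182),(145,213)]]
print('hold',np.round(Q,4),np.mean(Q,0).round(4),[np.linalg.norm(Q[i]-Q[i-1]).round(4) for i in range(4)])
w=(Q[0]+Q[3]-Q[1]-Q[2]); print('yaw',np.degrees(np.arctan2(-w[0],w[1])))
g=lambda p,z:px2w(d,350+p[0]/4.278,185+(p[1]-420)/4.273,z)
for n,L in (('filler line ends',[(20,457),(743,560)]),('bay L',[(145,480),(271,494)]),('bay R',[(484,526),(608,544)])):
    S=[g(p,.08) for p in L]; w=S[0]-S[1]; print(n,np.round(S,4),np.mean(S,0).round(4),np.linalg.norm(w).round(4),np.degrees(np.arctan2(-w[0],w[1])))
```

```text
stand [[0.466  0.3379 0.03  ]
 [0.4936 0.2399 0.03  ]
 [0.437  0.2238 0.03  ]
 [0.4088 0.3226 0.03  ]] [0.4514 0.281  0.03  ] [np.float64(0.0592), np.float64(0.1018), np.float64(0.0588), np.float64(0.1028)]
stand y yaw 15.846602647202385
hold [[0.4473 0.3122 0.084 ]
 [0.4641 0.2542 0.084 ]
 [0.4567 0.2494 0.084 ]
 [0.4393 0.3098 0.084 ]] [0.4518 0.2814 0.084 ] [np.float64(0.0083), np.float64(0.0603), np.float64(0.0088), np.float64(0.0629)]
yaw 16.12050374242808
filler line ends [[ 0.6058  0.0613  0.08  ]
 [ 0.6024 -0.2995  0.08  ]] [ 0.6041 -0.1191  0.08  ] 0.3608 -0.550437319240536
bay L [[ 0.6026 -0.0019  0.08  ]
 [ 0.604  -0.0648  0.08  ]] [ 0.6033 -0.0334  0.08  ] 0.063 1.2716091021440985
bay R [[ 0.6022 -0.1712  0.08  ]
 [ 0.6014 -0.2328  0.08  ]] [ 0.6018 -0.202   0.08  ] 0.0616 -0.7048409733711027
```

Request:
drive_tool(rows=[[[0,0,0.01],0.1316],[[0,0,0.01],0.1316],[[0,0,0.01],0.1316],[[0,0,0.01],0.1316],[[0,0,0.01],0.1316],[[0,0,0.01],0.1316],[[0,0,0.01],0.1316]], jaw=0)

```text
t: 0.8
tool_pos: [0.2257, 0.5824, 0.2328]
tool_rot: [1.897, 2.504, -0.002]
contact_force: [0.4, -0.4, -0.4]
opening: 0.0851
grip_force: 0.0
```

Request:
drive_tool(rows=[[[-0.0352,0.0134,0.002],0],[[-0.0352,0.0134,0.002],0],[[-0.0352,0.0134,0.002],0],[[-0.0352,0.0134,0.002],0],[[-0.0352,0.0134,0.002],0],[[-0.0352,0.0134,0.002],0],[[-0.0352,0.0134,0.002],0],[[-0.0352,0.0134,0.002],0],[[-0.0352,0.0134,0.002],0],[[-0.0352,0.0134,0.002],0]])

```text
t: 1.8
tool_pos: [0.4523, 0.28, 0.2134]
tool_rot: [-1.89, -2.509, 0.001]
contact_force: [1.0, -0.0, -0.3]
opening: 0.0855
grip_force: 0.0
```

Request:
drive_tool(rows=[[[0,0,0],0],[[0,0,0],0],[[0,0,0],0],[[0,0,0],0]])

```text
t: 2.2
tool_pos: [0.4512, 0.2823, 0.2138]
tool_rot: [-1.888, -2.511, 0.0]
contact_force: [-0.7, 0.1, 0.2]
opening: 0.0853
grip_force: 0.0
```

Run:
```python
from h import *
from scipy.spatial.transform import Rotation as Ro
d=grab('wrist','w1'); o=ctrl.get_obs(); R=Ro.from_rotvec(o['tool_rot']).as_matrix()
print(o['tool_pos'],o['q'],R.round(4)); print(np.degrees(np.arctan2(R[1,1],R[0,1])),o['contact_force'])
a=np.radians(16); 
for z in(.03,.084): print(w2px(d,[.4518,.2814,z]))
```

```text
[0.45122835 0.28228646 0.2138313 ] [ 4.19112980e-01 -9.63097178e-02  1.91371693e+00  1.35075772e-04
  1.32433655e+00  1.37586273e-01] [[-2.778e-01  9.606e-01 -2.000e-04]
 [ 9.606e-01  2.778e-01  1.000e-04]
 [ 1.000e-04 -2.000e-04 -1.000e+00]]
16.128403917838455 [-0.61209199 -0.18007051 -0.36657002]
[323.8 193.6]
[324.2 213.7]
```

View pics/w1.png

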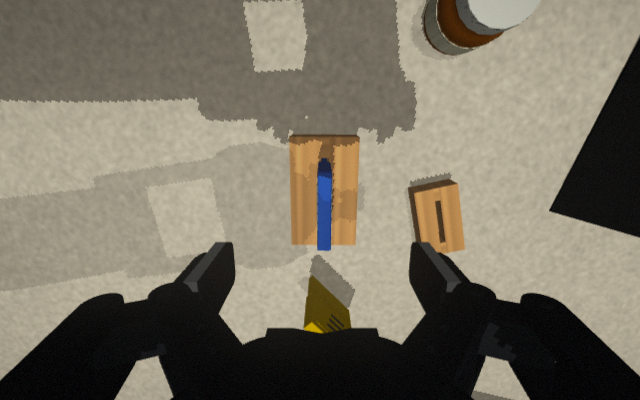

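The wrist view shows the blue holder upright at u≈324, v 173-250, along the image's vertical and centred between the open fingers. It matches the predicted (324,214), so I'm descending to grasp it.

Request:
drive_tool(rows=[[[0,0,0.0094],0],[[0,0,0.0094],0],[[0,0,0.0094],0],[[0,0,0.0094],0],[[0,0,0.0094],0],[[0,0,0.0094],0],[[0,0,0.0094],0],[[0,0,0.0094],0],[[0,0,0.0094],0],[[0,0,0.0094],0]])

```text
t: 3.25
tool_pos: [0.4519, 0.2814, 0.1191]
tool_rot: [1.89, 2.509, 0.0]
contact_force: [-0.1, -0.3, 0.5]
opening: 0.0851
grip_force: 0.0
```

Request:
drive_tool(rows=[[[0,0,0],0],[[0,0,0],0],[[0,0,0],0],[[0,0,0],0],[[0,0,0],0],[[0,0,0],0],[[0,0,0],0],[[0,0,0],0],[[0,0,0],0],[[0,0,0],0]], jaw=1, grip_force=60)

```text
t: 4.25
tool_pos: [0.4522, 0.2816, 0.1204]
tool_rot: [1.89, 2.509, 0.001]
contact_force: [-0.3, -0.5, 4.7]
opening: 0.0093
grip_force: 58.7
```

Request:
drive_tool(rows=[[[0,0,-0.012],0],[[0,0,-0.012],0],[[0,0,-0.012],0],[[0,0,-0.012],0],[[0,0,-0.012],0],[[0,0,-0.012],0],[[0,0,-0.012],0],[[0,0,-0.012],0.1],[[0,0,-0.012],0.1],[[0,0,-0.012],0.085]])

```text
t: 5.25
tool_pos: [0.4518, 0.2814, 0.2409]
tool_rot: [-2.231, -2.211, 0.0]
contact_force: [-0.2, -0.3, -1.0]
opening: 0.0095
grip_force: 59.5
```

Run:
```python
from h import *
from scipy.spatial.transform import Rotation as Ro
o=ctrl.get_obs(); R=Ro.from_rotvec(o['tool_rot']).as_matrix()
print(o['tool_pos'],np.degrees(np.arctan2(R[1,1],R[0,1])),o['contact_force'],o['opening'])
print(R.T@(np.array([.603,-.204,.24])-o['tool_pos']))
```

```text
[0.4517672  0.28138141 0.24090368] -0.512372095281789 [-0.18622078 -0.33132671 -0.97754692] 0.009517300563292815
[-0.48400957  0.1555674   0.00090036]
```

Request:
drive_tool(rows=[[[-0.0403,0.013,0],0],[[-0.0403,0.013,0],0],[[-0.0403,0.013,0],0],[[-0.0403,0.013,0],0],[[-0.0403,0.013,0],0],[[-0.0403,0.013,0],0],[[-0.0403,0.013,0],0],[[-0.0403,0.013,0],0],[[-0.0403,0.013,0],0],[[-0.0403,0.013,0],0]])

```text
t: 6.25
tool_pos: [0.58, -0.124, 0.2405]
tool_rot: [2.227, 2.215, 0.0]
contact_force: [0.1, -0.3, -1.2]
opening: 0.0096
grip_force: 59.5
```

Request:
drive_tool(rows=[[[-0.0403,0.013,0],0],[[-0.0403,0.013,0],0],[[0,0,0],0],[[0,0,0],0],[[0,0,0],0],[[0,0,0],0]])

```text
t: 6.85
tool_pos: [0.6052, -0.2017, 0.24]
tool_rot: [-2.225, -2.217, -0.0]
contact_force: [-0.1, 0.0, -0.4]
opening: 0.009
grip_force: 59.5
```

Run:
```python
from h import *
from scipy.spatial.transform import Rotation as Ro
d=grab('wrist','w2'); o=ctrl.get_obs(); R=Ro.from_rotvec(o['tool_rot']).as_matrix()
print(o['tool_pos'],np.degrees(np.arctan2(R[1,1],R[0,1])),o['contact_force'],o['opening'],o['q'][5])
for y in (.061,.0,-.0334,-.119,-.17,-.238): print(y,w2px(d,[.603,y,.08]))
im=d['image']; cv2.imwrite('pics/w2b.png',cv2.resize(im[:300,170:480],None,fx=2,fy=2,interpolation=cv2.INTER_CUBIC))
```

```text
[ 0.60518881 -0.2017034   0.24001045] -0.21069560162073364 [-0.12616352  0.64310224 -1.55040133] 0.00932324115260332 -0.43467554686641385
0.061 [ 318.9 -241.4]
0.0 [ 319.5 -108.5]
-0.0334 [319.8 -45.4]
-0.119 [320.4  92.2]
-0.17 [320.7 161. ]
-0.238 [321.  240.8]
```

View pics/w2b.png

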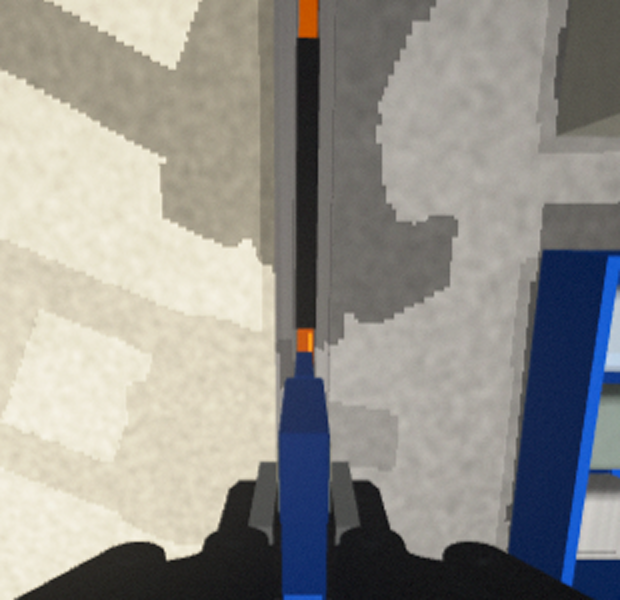

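In the enlarged wrist crop, the black filler's ends are at v=38 and v=328 and it spans u 296-318. The orange seat at (305,340) lies just beyond the blade tip, and the blade's end at u 297-314 is almost lined up with the channel.

Run:
```python
from h import *
from scipy.spatial.transform import Rotation as Ro
d=load('w2'); o=ctrl.get_obs(); R=Ro.from_rotvec(o['tool_rot']).as_matrix(); p=o['tool_pos']
f=lambda u,v,z: px2w(d,170+u/2,v/2,z)
for z in (.08,.074):
    a=[f(u,v,z) for u,v in ((297.5,38),(318.5,38),(296,328),(315,328))]
    A=(a[0]+a[1])/2;B=(a[2]+a[3])/2;w=A-B
    yaw=np.arctan2(-w[0],w[1]); u=w/np.linalg.norm(w)
    T=B-u*.034
    print(z,'len',np.linalg.norm(w).round(4),'wid',(a[1]-a[0])[0].round(4),(a[3]-a[2])[0].round(4),'yaw',np.degrees(yaw).round(2),'bay',T.round(4))
    s=R.T@np.append(T[:2]-p[:2],0); print('tool shift to TCP=bay',s.round(4), 'ends edges x of lip/bevel', f(276,250,z)[0],f(331,250,z)[0])
# holder block far end: expected pixels if centred at TCP
H=lambda x,y,z: np.array(w2px(d,p+R@np.array([y,x,.1124-z])))
c=lambda q:((q[0]-170)*2,q[1]*2)
print('blade +y end bottom',[c(H(s*.0025,.03,0)) for s in(-1,1)],'block bottom z32',[c(H(s*.005,.03,.032)) for s in(-1,1)],'block top',[c(H(s*.005,.03,.076)) for s in(-1,1)])
```

```text
0.08 len 0.1013 wid 0.0073 0.0075 yaw -0.62 bay [ 0.6043 -0.2064  0.08  ]
tool shift to TCP=bay [-0.0047 -0.0009 -0.    ] ends edges x of lip/bevel 0.5935133844584886 0.6143719812582417
0.074 len 0.104 wid 0.0075 0.0077 yaw -0.62 bay [ 0.6043 -0.2074  0.074 ]
tool shift to TCP=bay [-0.0057 -0.0009 -0.    ] ends edges x of lip/bevel 0.5932334423655081 0.6146378574433463
blade +y end bottom [(np.float64(300.0), np.float64(351.4)), (np.float64(315.79999999999995), np.float64(351.4))] block bottom z32 [(np.float64(289.6), np.float64(376.8)), (np.float64(327.79999999999995), np.float64(376.8))] block top [(np.float64(284.20000000000005), np.float64(434.6)), (np.float64(336.6), np.float64(434.6))]
```

Request:
drive_tool(rows=[[[-0.002,0,0.005],0.005],[[-0.0025,0,0.005],0],[[0,0,0.006],0],[[0,0,0.006],0],[[0,0,0.006],0],[[0,0,0.006],0],[[0,0,0.005],0],[[0,0,0.003],0],[[0,0,0],0],[[0,0,0],0]])

```text
t: 7.9
tool_pos: [0.6054, -0.2075, 0.1981]
tool_rot: [2.233, 2.21, 0.0]
contact_force: [-0.9, 0.4, -0.2]
opening: 0.0093
grip_force: 59.5
```

Run:
```python
from h import *
from scipy.spatial.transform import Rotation as Ro
d=grab('wrist','w3'); o=ctrl.get_obs(); R=Ro.from_rotvec(o['tool_rot']).as_matrix()
print(o['tool_pos'],np.degrees(np.arctan2(R[1,1],R[0,1])),o['contact_force'],o['opening'])
im=d['image']; cv2.imwrite('pics/w3b.png',cv2.resize(im[60:300,230:410],None,fx=2.5,fy=2.5,interpolation=cv2.INTER_CUBIC))
```

```text
[ 0.60550609 -0.20756037  0.19828663] -0.5848708225792456 [-0.41889842 -0.59621973 -0.93319299] 0.009164308730059367
```

View pics/w3b.png

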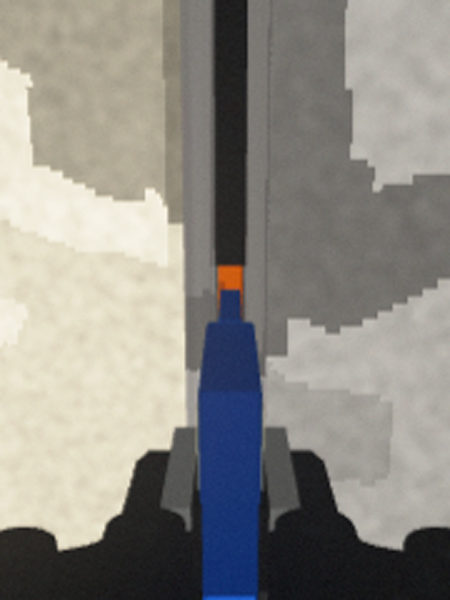

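The blade tip spans u 220-240, centred in the channel at u 217-244. The filler ends at v=266 and the blade starts at v≈290. I'll check the gap along y.

Run:
```python
from h import *
d=load('w3'); f=lambda u,v,z: px2w(d,230+u/2.5,60+v/2.5,z)
print('filler end',f(230,266,.08),f(230,266,.074),'blade end',f(230,290,.0859),'TCP-based blade end',-.2075+.03)
print('blade x',f(220,291,.0859)[0],f(240,291,.0859)[0],'chan',f(216.5,262,.08)[0],f(244.5,262,.08)[0])
```

```text
filler end [ 0.60462539 -0.17264759  0.08      ] [ 0.60461678 -0.17372882  0.074     ] blade end [ 0.60457612 -0.17769095  0.0859    ] TCP-based blade end -0.1775
blade x 0.602056764032812 0.6070905528914795 chan 0.6011648402968288 0.6083625371596765
```

Request:
drive_tool(rows=[[[0.0008,0,0.002],0],[[0,0,0.003],0],[[0,0,0.003],0],[[0,0,0.003],0],[[0,0,0.003],0],[[0,0,0.003],0],[[0,0,0.002],0],[[0,0,0],0],[[0,0,0],0]])

```text
t: 8.85
tool_pos: [0.6054, -0.2067, 0.1789]
tool_rot: [2.233, 2.21, -0.0]
contact_force: [-0.0, 0.5, -1.1]
opening: 0.0093
grip_force: 59.5
```

In the channel with no contact. The seat should be felt near z 0.174.

Request:
drive_tool(rows=[[[0,0,0.001],0],[[0,0,0.001],0],[[0,0,0.001],0],[[0,0,0.001],0],[[0,0,0.001],0],[[0,0,0.001],0],[[0,0,0],0],[[0,0,0],0]])

```text
t: 9.65
tool_pos: [0.6054, -0.2067, 0.1735]
tool_rot: [2.233, 2.21, 0.0]
contact_force: [-2.6, 0.4, 5.1]
opening: 0.0095
grip_force: 60.3
```

Request:
drive_tool(rows=[[[0,0,0.001],0],[[0,0,0.001],0],[[0,0,0.001],0],[[0,0,0.001],0],[[0,0,0.001],0],[[0,0,0],0],[[0,0,0],0]])

```text
t: 10.35
tool_pos: [0.6055, -0.2067, 0.1689]
tool_rot: [2.233, 2.21, -0.0]
contact_force: [-3.8, 1.7, 7.1]
opening: 0.0095
grip_force: 60.7
```

Request:
drive_tool(rows=[[[0,-0.0005,0.001],0],[[0,0,0.001],0],[[0,0,0.001],0],[[0,0,0.001],0],[[0,0,0],0],[[0,0,0],0],[[0,0,0],0]])

```text
t: 11.05
tool_pos: [0.6053, -0.2067, 0.1656]
tool_rot: [2.232, 2.209, 0.001]
contact_force: [-3.0, 1.1, 8.5]
opening: 0.0091
grip_force: 61.0
```

Request:
drive_tool(rows=[[[0,0,0.001],0],[[0,0,0.0005],0],[[0,0,0],0],[[0,0,0],0],[[0,0,0],0]])

```text
t: 11.55
tool_pos: [0.6054, -0.2067, 0.1644]
tool_rot: [2.232, 2.209, 0.001]
contact_force: [-3.2, 1.6, 11.0]
opening: 0.0094
grip_force: 61.3
```

Request:
drive_tool(rows=[[[0,0,0.0005],0],[[0,0,0.0005],0],[[0,0,0],0],[[0,0,0],0],[[0,0,0],0]])

```text
t: 12.05
tool_pos: [0.6055, -0.2068, 0.1644]
tool_rot: [2.232, 2.209, 0.001]
contact_force: [-6.0, 2.8, 14.8]
opening: 0.0091
grip_force: 61.8
```

Request:
drive_tool(rows=[[[0,0,0.0005],0],[[0,0,0],0],[[0,0,0],0],[[0,0,0],0]])

```text
t: 12.45
tool_pos: [0.6055, -0.2068, 0.1644]
tool_rot: [2.232, 2.21, 0.001]
contact_force: [-6.9, 2.8, 16.4]
opening: 0.0092
grip_force: 62.1
```

The tool has stopped at z 0.1644, exactly the predicted home height, and the force now rises without motion, so the seat is on its stop. I'll press slightly more for margin, check once by picture, then hand in.

Request:
drive_tool(rows=[[[0,0,0.0005],0],[[0,0,0],0],[[0,0,0],0],[[0,0,0],0],[[0,0,0],0],[[0,0,0],0]])

```text
t: 13.05
tool_pos: [0.6056, -0.2068, 0.1644]
tool_rot: [2.232, 2.21, 0.001]
contact_force: [-7.2, 3.3, 18.5]
opening: 0.0097
grip_force: 62.3
```

Run:
```python
from h import *
d=grab('wrist','w4'); cv2.imwrite('pics/w4b.png',cv2.resize(d['image'][40:300,190:450],None,fx=2.2,fy=2.2,interpolation=cv2.INTER_CUBIC))
o=ctrl.get_obs(); print(o['tool_pos'],o['contact_force'],o['t'])
```

```text
[ 0.60559053 -0.20677577  0.16438904] [-7.3552891   3.92965724 18.76623419] 13.1
```

View pics/w4b.png

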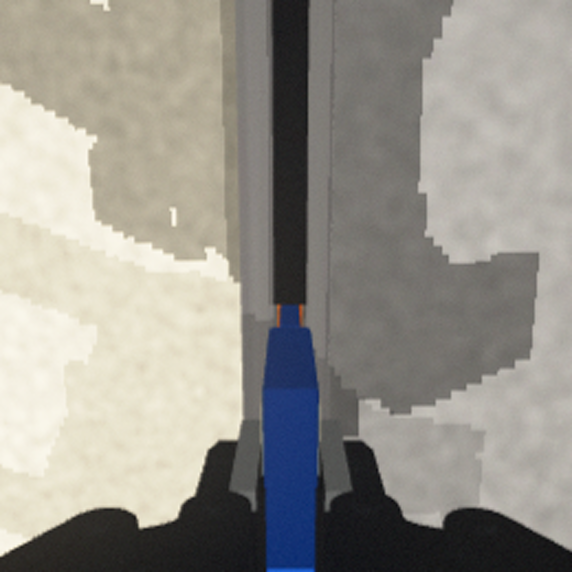

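The blade is down in the bay at (290,315), with a little orange showing on both sides. It sits centred and square in the channel and is held firmly at about 18.5 N.

```bash
python3 -c "
from station import ctrl
print(ctrl.finish_job())"
```

```text
the job is handed in; nothing more can be done
None
```

The blue label holder is in the right-hand bay, in front of the blue box. It is pressed fully home on the seat's stop at about 18.5 N with the gripper still holding it, and the job was handed in at about 13 s.

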